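# Fold down the tool flap and shut the tool case

### The job

Put the open wooden tool case away for the day: with the fingertips push the standing inner flap over until it lies flat inside the case, and only then swing the lid over it and press it fully shut. Only push the flap and the lid: do not take either of them between the fingers. Do not shift or pick up the things inside the case or around it, and leave the hand clear.

Things in the scene. Friction and masses are not known exactly. Their poses are not given: they have to be found in the camera images.
- case: fixed plywood tool case, open on top, 200 mm deep (its x), 220 wide (its y), 85 high, walls and floor 10 mm. Origin: centre of its underside, on the work surface. Its +x points from the flap wall (outside at x = -100) to the lid's hinge wall (outside at x = +100), z up. It stands with +x roughly to the robot's left (yaw 90 degrees, plus or minus 29).
- flap (a joint): angle a of the inner flap, rad: 0 = folded flat inside the case, 1.57 = upright, stop at 1.8. Starts at 1.3 to 1.7. At a the flap runs from its hinge in the case direction (cos a, 0, sin a). Stiff hinge: it stays where it is left; pushed square to its face near the free edge it takes less than 5 N.
- flap_hinge (a point): middle of the flap's hinge axis, which runs along the case's y, at case (-85, 0, 66) mm. The flap is a brown wooden panel 180 mm wide (case y), 120 mm long from this axis to its free edge, 8 mm thick (4 mm either side of the axis).
- flap_mid (a point): centre of the flap panel, 60 mm from its hinge; x from hinge to free edge, y along the hinge, z square to the panel toward its plain outer face, case direction (-sin a, 0, cos a): that face looks away from the lid when standing and is the upper one when folded, 15 mm below the rim. On the other face two hex keys are fixed in clips, standing 10 mm off it.
- lid (a joint): angle b of the lid, rad: 0 = shut, 1.57 = upright, stop at 2.05. Starts at 1.6 to 1.95, leaning back a little. At b the lid runs from its hinge in the case direction (-cos b, 0, sin b). Stiff hinge: it stays where it is left; pushed square to its face near the free edge it takes less than 5 N. It strikes the flap and cannot be shut while the flap stands.
- lid_hinge (a point): middle of the lid's hinge axis, which runs along the case's y on the rim of the hinge wall, at case (100, 0, 85) mm. The lid is a flat plywood panel 224 mm wide (case y), 204 mm long from this axis to its free edge, 12 mm thick, no handle.
- lid_mid (a point): centre of the lid panel, 102 mm from its hinge; x from free edge to hinge, y along the hinge, z square to the panel toward its outer face, case direction (sin b, 0, cos b). The outer face is 6 mm from here and 12.5 mm off the hinge axis; it looks away from the flap when open and is the upper face when shut, 97.5 mm above the work surface.
- tin: loose round tin with a lid, 70 mm across, 29 mm high, on the floor of the case; origin: centre of its underside. To be left alone. The folded flap passes clear over it.
- block: loose small wooden block, 25x51x25 mm, on the floor of the case between the flap's reach and the hinge wall; origin: centre of its underside. To be left alone.
- tape: loose tape measure, 38x101x68 mm, standing on the work surface beyond the case, on its -y side; origin: centre of its underside. To be left alone.
- cup: loose open metal cup, 69 mm across, 54 mm high, on the work surface beside the flap wall; origin: centre of its underside. To be left alone.
- offcut: loose small wood offcut, 40x45x25 mm, on the work surface behind the lid; origin: centre of its underside. To be left alone.

How it is judged:
On the way, in this order (a step that is already met when the one before it is completed fails the run):
1. the flap lies flat in the case while the lid is still open (value of joint flap below 0.1 rad and value of joint lid above 1 rad), for 0.2 s.
2. the lid is shut over the folded flap (value of joint lid below 0.04 rad and value of joint flap below 0.1 rad), for 0.2 s.
At the end, for the whole second after the job is handed in: the flap lies flat inside the case (within 0.1 rad) and the lid is shut over it (within 0.04 rad, about 8 mm at its free edge) and at rest (all of step 2 and velocity of joint lid between -0.05 and 0.05 rad/s); the robot touches nothing.
It fails at once if the lid is taken between the fingers (the point between the finger pads enters the lid panel) (x of the grasp point in the frame of lid_mid between -0.104 and 0.104 m and y of the grasp point in the frame of lid_mid between -0.114 and 0.114 m and z of the grasp point in the frame of lid_mid between -0.007 and 0.007 m).
It fails at once if the flap is taken between the fingers (the point between the finger pads enters the flap panel) (x of the grasp point in the frame of flap_mid between -0.062 and 0.062 m and y of the grasp point in the frame of flap_mid between -0.092 and 0.092 m and z of the grasp point in the frame of flap_mid between -0.005 and 0.005 m).
It fails at once if a thing in the case is shifted more than 30 mm or lifted (distance of any of tin, block from where it was at the start of the episode above 0.03 m).
It fails at once if a thing beside the case is shifted more than 30 mm, lifted or knocked over (distance of any of tape, cup, offcut from where it was at the start of the episode above 0.03 m or angle between any of tape, cup, offcut's own z axis and vertical above 0.5 rad).
It also fails if it takes over 61 s, if anything falls off the work surface, if the arm or the gripper's body presses on something with over 40 N, if the wrist force passes 120 N, or if a joint passes its speed limit or range.

### The arm

A 7-joint arm with a two-finger parallel gripper is mounted at the origin on a cart in front of the work surface, level with it; the furniture and walls round the work are solid. World frame = base frame: x ahead of the robot, y to its left, z up, the work surface at z = 0. Lengths are in m, angles in rad, forces in N, time in s.
With the tool pointing down it reaches from about 0.4 to 0.85 m from the base axis. Payload 10.4 kg.
Tool frame: the origin (TCP) lies on the centre line of the jaws, within the pads' length; the fingertips stand 19 mm ahead of it and the grasp point (between the pads) is the TCP; z points along the fingers, y is the line along which they close (so a half turn about z gives the same grasp; the last joint's range is limited). The gripper opens to 87 mm and grips with 3 to 60 N. Pads are 19 mm wide; open, the fingers measure 117 mm over their backs; the gripper's body (75 mm by 190 mm) begins 51 mm behind the grasp point.
Start: joints at [1.194, 0.332, -0.065, 1.46, 0.022, 1.35, -0.088], TCP at [0.217, -0.586, 0.242] pointing down, gripper open.
Joint ranges: [-2.6, 2.6], [-0.5, 2.12], [-1.47, 1.34], [0.16, 2.42], [-1.27, 4.41], [0.06, 2.06], [-2.6, 2.6]. Speed limits (rad/s): [2.22, 2.22, 2.79, 2.79, 3.14, 3.14, 3.14].

### API

Orientations are given as a rotation vector (axis times angle).
In Python, from cell import * gives the robot as it stands.
- The arm moves only by the tool step_arm, never from a script. Its arguments are lists of equal length, an entry for each row: "claw": the closure, from -1 (fully open) to 1 (shut), so that 0 is half open; "xyz": the shift along the tool's x, y, z in cm, a list of three; "twist": the turn about the tool's z in degrees. In form: {"claw": [claw, ...], "xyz": [[x, y, z], ...], "twist": [twist, ...]}. A call has 1 to 8 rows; each row shifts and turns the commanded pose from where the row before left it, along the tool's axes as they then stand; what a row does not reach is not made up. A row lasts 1/10 s, in which the tool goes at most 50 mm and 8.59 degrees, less where a joint would pass 70% of its speed; a pose out of reach is approached as far as the arm can. A call with a gripper value outside its range is refused whole. The fingers move at their own pace and stop on an object; "grip_force" is the grip in N (left out, the last holds). Time passes only in rows, so rows that do not move let the fingers close. It gives the time, the measured TCP pose, the force, the opening and the grip force at its end, in the units of the state.
- sense(): the state, without advancing time (a new reading comes with each control period).
- grab_frame(name): name is "scene" or "top"; returns a dict with "img" (480x640x3 uint8, red, green, blue), "fx", "fy", "cx", "cy" (pixels), "world_from_camera" (4x4, takes a point from camera to world coordinates). Camera axes: x right, y up, looking along -z (the intrinsics and any distortion apply to the point x, -y, -z); pixel columns grow to the right and rows downward; lengths in m; the calibration is good to about 2 mm. A picture is of the moment at which its call begins. There is no depth.
- finish_job(): hands the job in; it is judged then, once.
The state is a dict: "time": time; "joints": joint angles; "joint_vel": joint speeds; "tau": joint torques, N m; "position": TCP position; "tcp_rot": TCP orientation; "ft_force": force on the tool from outside, world axes, zero at the start; "wrist_torque": the same for the moment, N m; "opening": finger opening in m; "gripper_force": force on a finger pad.
Only numpy, scipy, OpenCV 4.12 (cv2) and the standard library are available. Lean on these libraries where they do the work, as an engineer would, in place of code of your own. Each camera call takes 0.05 s, during which the arm holds its last target. There are 200 camera calls.

## Working session

There is one attempt and no reset: what is moved stays moved. The work goes in short steps, Python scripts to look and compute and a tool call to move; the robot and the scene stay as the last step left them, time stands still between calls to the robot, and variables do not carry over. Pictures are saved under pics/ and viewed, at most 10 in all, crops included, and the job is handed in when it is done.

Besides the shell and the picture viewer there is one more tool, called after ">>>" in YAML: its name, and indented under it one key for each argument. step_arm: Moves the arm, as the interface text tells. Its arguments: {"type":"object","properties":{"claw":{"type":"array","items":{"type":"number"}},"xyz":{"type":"array","items":{"type":"array","items":{"type":"number"}}},"twist":{"type":"array","items":{"type":"number"}},"grip_force":{"type":"number"}},"required":["claw","xyz","twist"]}

```bash
mkdir -p pics; ls; python3 - <<'E'
from cell import *
import cv2,numpy as np
for n in("scene","top"):
    f=grab_frame(n); cv2.imwrite(f"pics/{n}0.png",f["img"][:,:,::-1]); print(n,f["fx"],f["fy"],f["cx"],f["cy"],[k for k in f]);print(np.round(f["world_from_camera"],4).tolist())
s=sense();print(s)
E
```

```text
pics
scene 491.59037952263645 491.59037952263645 315.335027512148 243.50577646034793 ['img', 'fx', 'fy', 'cx', 'cy', 'world_from_camera']
[[0.8016, -0.3985, 0.4457, 1.0725], [0.5978, 0.5291, -0.6022, -0.5752], [0.0041, 0.7491, 0.6624, 0.7929], [0.0, 0.0, 0.0, 1.0]]
top 483.98916648526824 483.98916648526824 315.3168965101789 245.8865972132024 ['img', 'fx', 'fy', 'cx', 'cy', 'world_from_camera']
[[-0.0536, 0.9746, -0.2176, 0.3907], [-0.9985, -0.0535, 0.0065, 0.0613], [-0.0053, 0.2176, 0.976, 0.8972], [0.0, 0.0, 0.0, 1.0]]
{'time': 0.1, 'joints': array([ 1.19441098,  0.3328317 , -0.06471332,  1.46087221,  0.02159991,
        1.34990994, -0.08849034]), 'joint_vel': array([ 2.65948689e-03, -1.93106228e-03, -2.51852839e-04, -8.52269247e-04,
        1.55898163e-03,  6.59783884e-04,  5.77101678e-05]), 'tau': array([ 1.35748938e-03, -6.24550009e+01,  2.46192893e-02, -3.90719032e+01,
       -6.16298849e-02,  3.66801862e-02,  1.72064978e-05]), 'position': array([ 0.21642076, -0.58597767,  0.24081204]), 'tcp_rot': array([-3.09128354e+00, -5.52667891e-01,  4.52590233e-04]), 'ft_force': array([ 0.31287984, -0.07115646, -0.17454807]), 'wrist_torque': array([-0.0040185 ,  0.03602369, -0.00635872]), 'gripper_force': 0.0, 'opening': 0.08704049754468134}
```

View pics/scene0.png

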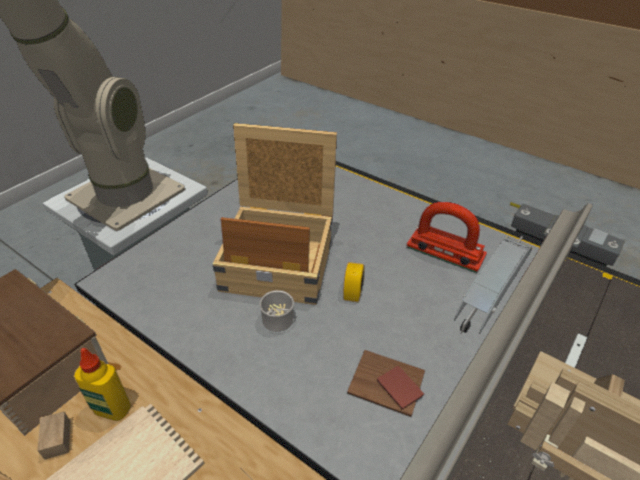

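View pics/top0.png

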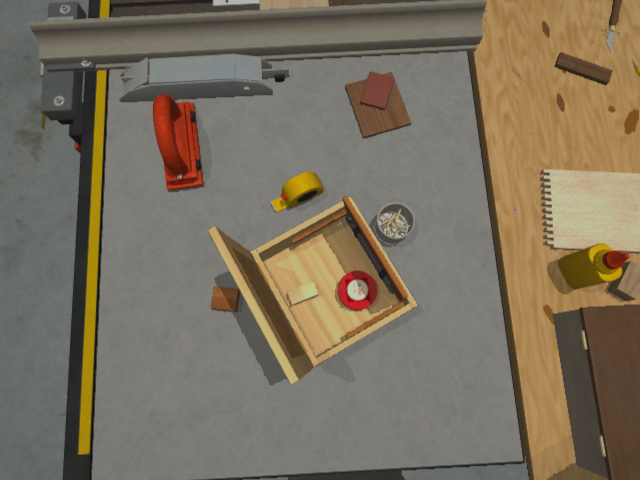

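The scene view shows the case with the lid open behind the flap, and the cup in front of it. In the top view, the flap wall's outer corners are near (347,198) and (415,303), the lid edge is at (211,230)-(296,381), the cup at (395,222), the tape at (300,190) and the offcut at (225,299). I'll enlarge both.

```bash
python3 - <<'E'
import cv2
a=cv2.imread("pics/top0.png")[180:400,200:440];cv2.imwrite("pics/tc.png",cv2.resize(a,None,fx=2.7,fy=2.7,interpolation=2)) 
a=cv2.imread("pics/scene0.png")[110:340,200:380];cv2.imwrite("pics/sc.png",cv2.resize(a,None,fx=2.6,fy=2.6,interpolation=2))
E
```

```text
(no output)
```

View pics/tc.png

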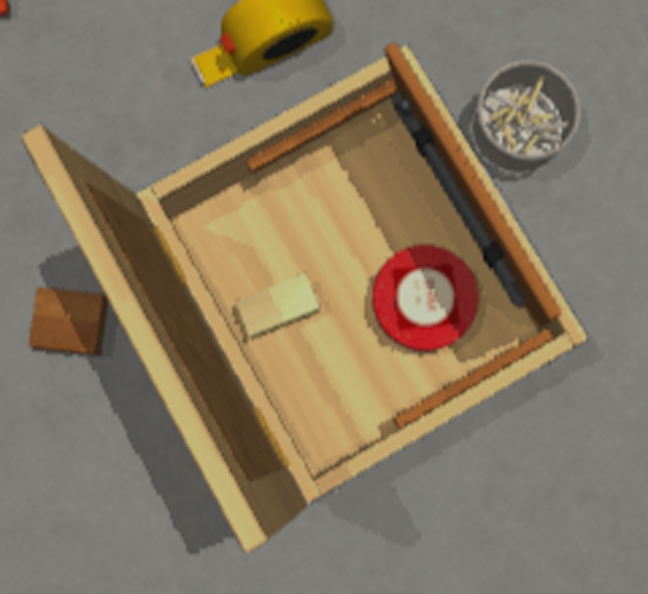

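View pics/sc.png

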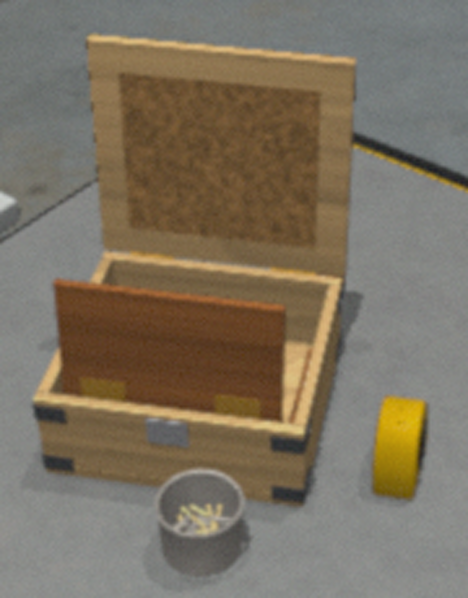

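```bash
cat > geo.py <<'E'
import numpy as np
from scipy.spatial.transform import Rotation as R
K={"scene":(491.590,315.335,243.506),"top":(483.989,315.317,245.887)}
T={"scene":np.array([[0.8016,-0.3985,0.4457,1.0725],[0.5978,0.5291,-0.6022,-0.5752],[0.0041,0.7491,0.6624,0.7929]]),
"top":np.array([[-0.0536,0.9746,-0.2176,0.3907],[-0.9985,-0.0535,0.0065,0.0613],[-0.0053,0.2176,0.976,0.8972]])}
def proj(c,p):
    q=T[c][:,:3].T@(np.asarray(p)-T[c][:,3]);f,cx,cy=K[c]
    return np.array([cx+f*q[0]/-q[2],cy+f*q[1]/q[2]])
def pix_on_z(c,uv,z):
    f,cx,cy=K[c];d=T[c][:,:3]@[(uv[0]-cx)/f,-(uv[1]-cy)/f,-1];o=T[c][:,3]
    return o+d*(z-o[2])/d[2]
def world(case,p):
    x,y,w=case;c,s=np.cos(w),np.sin(w)
    return np.array([x+c*p[0]-s*p[1],y+s*p[0]+c*p[1],p[2]])
def flap(a,r,y,n=0): return np.array([-.085+r*np.cos(a)-n*np.sin(a),y,.066+r*np.sin(a)+n*np.cos(a)])
def lid(b,r,y,n=0): return np.array([.1-r*np.cos(b)+n*np.sin(b),y,.085+r*np.sin(b)+n*np.cos(b)])
E
python3 - <<'E'
from geo import *
from scipy.optimize import least_squares
t=lambda u,v:(u/2.7+200,v/2.7+180)
s=lambda u,v:(u/2.6+200,v/2.6+110)
obs=[("top",t(584,340),lambda q:(-.1,.11,.085)),("top",t(138,190),lambda q:(.1,-.11,.085)),("top",t(312,500),lambda q:(.1,.11,.085)),
("top",t(24,133),lambda q:lid(q[4],.204,-.112,.0125)),("top",t(250,552),lambda q:lid(q[4],.204,.112,.0125)),
("top",t(40,125),lambda q:lid(q[4],.204,-.112,.0005)),("top",t(267,540),lambda q:lid(q[4],.204,.112,.0005)),
("scene",s(36,402),lambda q:(-.1,.11,.085)),("scene",s(305,430),lambda q:(-.1,-.11,.085)),("scene",s(342,283),lambda q:(.1,-.11,.085)),
("scene",s(303,502),lambda q:(-.1,-.11,0)),("scene",s(45,470),lambda q:(-.1,.11,0)),
("scene",s(92,42),lambda q:lid(q[4],.204,.112,.0005)),("scene",s(353,65),lambda q:lid(q[4],.204,-.112,.0005)),
("scene",s(55,285),lambda q:flap(q[3],.12,.09,.004)),("scene",s(285,309),lambda q:flap(q[3],.12,-.09,.004))]
f=lambda q:np.concatenate([proj(c,world(q[:3],g(q)))-uv for c,uv,g in obs])
r=least_squares(f,[.45,.05,1.57,1.5,1.7],loss="soft_l1");print(r.x,np.degrees(r.x[2]));print(np.round(r.fun.reshape(-1,2),1).tolist())
for n,uv,z in(("cup",t(528,110),.05),("tin",t(426,297),.039),("tape",t(275,30),.05),("offcut",t(67,320),.025)):
    w=pix_on_z("top",uv,z);c,s_=np.cos(r.x[2]),np.sin(r.x[2]);d=w[:2]-r.x[:2];print(n,w,"case",[c*d[0]+s_*d[1],-s_*d[0]+c*d[1]])
E
```

```text
[0.51585254 0.02865192 2.04096676 1.43960968 1.66503576] 116.93878122847799
[[1.7, -2.1], [-0.7, 0.8], [-1.1, 0.3], [-1.7, 0.4], [-1.0, -0.2], [0.4, -1.3], [1.2, -0.8], [-1.4, -1.1], [-0.3, 1.2], [-0.2, -2.7], [0.2, 1.6], [0.4, 0.7], [-3.2, -1.8], [0.5, -1.4], [-1.4, -0.9], [-0.2, 0.1]]
cup [ 0.61825577 -0.09208547  0.05      ] case [np.float64(-0.15402888763605876), np.float64(-0.03659291003755161)]
tin [ 0.49757084 -0.01555573  0.039     ] case [np.float64(-0.03112842023944139), np.float64(0.036325722691258236)]
tape [0.68407028 0.0748596  0.05      ] case [np.float64(-0.03501533463864287), np.float64(-0.17089845675269985)]
offcut [0.49693518 0.22377081 0.025     ] case [np.float64(0.1825170370157752), np.float64(-0.0715316583875735)]
```

```bash
cat > go.py <<'E'
import sys; from cell import *; from geo import *
C=(.5159,.0287,2.041)
def delta(*targets):
    s=sense();p=np.array(s["position"]);M=R.from_rotvec(s["tcp_rot"])
    c,sn=np.cos(C[2]),np.sin(C[2]);d=p[:2]-C[:2]
    print("t",s["time"],"pos",np.round(p,4),"case",np.round([c*d[0]+sn*d[1],-sn*d[0]+c*d[1],p[2]],4),"toolx yaw",np.degrees(np.arctan2(*M.as_matrix()[[1,0],0])),"F",np.round(s["ft_force"],1),"z",np.round(M.as_matrix()[:,2],3))
    for t in targets:
        w=world(C,t); print(np.round(t,3),"->world",np.round(w,3),"cm",np.round(M.inv().apply(w-p)*100,2)); p=w
E
python3 - <<'E'
from go import *
delta((-.13,-.02,.36),(-.13,-.02,.24))
for uv in((600,250),(630,255),(560,310),(640,310),(580,480)): print(uv,pix_on_z("top",uv,.1))
E
```

```text
t 0.1 pos [ 0.2164 -0.586   0.2408] case [-0.4123  0.5455  0.2408] toolx yaw 20.272801818951628 F [ 0.3 -0.1 -0.2] z [-0.001  0.001 -1.   ]
[-0.13 -0.02  0.36] ->world [ 0.593 -0.078  0.36 ] cm [ 52.89 -34.62 -11.88]
[-0.13 -0.02  0.24] ->world [ 0.593 -0.078  0.24 ] cm [ 0.    0.02 12.  ]
(600, 250) [ 0.53518431 -0.42090816  0.1       ]
(630, 255) [ 0.52395205 -0.46936277  0.1       ]
(560, 310) [ 0.43928274 -0.33766183  0.1       ]
(640, 310) [ 0.43223628 -0.46779567  0.1       ]
(580, 480) [ 0.18250036 -0.32597723  0.1       ]
```

>>> step_arm:
  claw: [1, 1, 1, 1, 1, 1, 1, 1]
  xyz:
    - [0, 0, -4]
    - [0, 0, -4]
    - [0, 0, -4]
    - [2.5, -1.6, 0]
    - [3.8, -2.5, 0]
    - [3.8, -2.5, 0]
    - [3.8, -2.5, 0]
    - [3.8, -2.5, 0]
  twist: [0, 0, 0, 0, 0, 0, 0, 0]

```text
time: 0.9
position: [0.3431, -0.4144, 0.3613]
tcp_rot: [-3.092, -0.553, 0.0]
ft_force: [1.0, -0.4, 0.3]
opening: 0.031
gripper_force: 0.0
```

>>> step_arm:
  claw: [1, 1, 1, 1, 1, 1, 1, 1]
  xyz:
    - [3.8, -2.5, 0]
    - [3.8, -2.5, 0]
    - [3.8, -2.5, 0]
    - [3.8, -2.5, 0]
    - [3.8, -2.5, 0]
    - [3.8, -2.5, 0]
    - [3.8, -2.5, 0]
    - [0, 0, 0]
  twist: [0, 0, 0, 0, 0, 0, 0, 0]

```text
time: 1.7
position: [0.5338, -0.153, 0.3609]
tcp_rot: [-3.087, -0.567, -0.001]
ft_force: [-0.4, 0.7, -0.4]
opening: 0.0006
gripper_force: 0.0
```

>>> step_arm:
  claw: [1, 1, 1, 1, 1, 1, 1, 1]
  xyz:
    - [0, 0, 0]
    - [0, 0, 0]
    - [0, 0, 0]
    - [0, 0, 0]
    - [0, 0, 0]
    - [0, 0, 0]
    - [0, 0, 0]
    - [0, 0, 0]
  twist: [-8, -8, -8, -8, -8, -8, -8, -8]

```text
time: 2.5
position: [0.531, -0.1601, 0.3612]
tcp_rot: [-2.324, -2.114, 0.001]
ft_force: [-0.7, -0.3, -0.3]
opening: 0.0003
gripper_force: 0.0
```

>>> step_arm:
  claw: [1, 1, 1, 1, 1, 1]
  xyz:
    - [0, 0, 0]
    - [0, 0, 0]
    - [0, 0, 0]
    - [0, 0, 0]
    - [0, 0, 0]
    - [0, 0, 0]
  twist: [-8, -8, -8, -8, 0, 0]

```text
time: 3.1
position: [0.5311, -0.1601, 0.3613]
tcp_rot: [-1.664, -2.664, 0.0]
ft_force: [-0.1, -0.2, 0.1]
opening: 0.0005
gripper_force: 0.0
```

```bash
python3 - <<'E'
from go import *
delta((-.13,-.02,.21)); print(sense()["joints"],sense()["opening"])
E
```

```text
t 3.1 pos [ 0.5311 -0.1601  0.3613] case [-0.1752  0.0719  0.3613] toolx yaw 116.01241521520281 F [-0.1 -0.2  0.1] z [-0.  0. -1.]
[-0.13 -0.02  0.21] ->world [ 0.593 -0.078  0.21 ] cm [ 4.66  9.12 15.13]
[ 0.72463632  0.18891324 -0.60070343  1.41870464  0.10634396  1.5668568
  0.58581708] 0.0005473333969162842
```

>>> step_arm:
  claw: [1, 1, 1, 1, 1, 1, 1, 1]
  xyz:
    - [1.5, 3, 0]
    - [1.6, 3.1, 0]
    - [1.6, 3, 0]
    - [0, 0, 0]
    - [0, 0, 4]
    - [0, 0, 4]
    - [0, 0, 4]
    - [0, 0, 4]
  twist: [-0.9, 0, 0, 0, 0, 0, 0, 0]

```text
time: 3.9
position: [0.5908, -0.0774, 0.2]
tcp_rot: [1.643, 2.677, -0.001]
ft_force: [0.7, -0.6, 0.0]
opening: 0.0002
gripper_force: 0.0
```

```bash
python3 - <<'E'
from go import *
import cv2
pts=[tuple(np.array([-.0095,0,.019])+flap(a,r,-.02,.004-d)) for a,r,d in((1.44,.1,0),(1.2,.1,.003),(.95,.1,.003),(.7,.1,.003),(.5,.1,.003),(.3,.1,.003),(.15,.1,.003),(0.0,.1,0.004))]
delta(*pts)
cv2.imwrite("pics/s1.png",cv2.resize(grab_frame("scene")["img"][60:340,120:400,::-1],None,fx=2,fy=2))
E
```

```text
t 3.9 pos [ 0.5908 -0.0774  0.2   ] case [-0.1285 -0.0187  0.2   ] toolx yaw 116.9308147617129 F [ 0.7 -0.6  0. ] z [ 0.    -0.001 -1.   ]
[-0.085 -0.02   0.185] ->world [ 0.572 -0.038  0.185] cm [4.31 0.13 1.53]
[-0.059 -0.02   0.179] ->world [ 0.561 -0.015  0.179] cm [ 2.62 -0.    0.61]
[-0.037 -0.02   0.167] ->world [0.551 0.005 0.167] cm [ 2.21 -0.    1.16]
[-0.019 -0.02   0.15 ] ->world [0.542 0.021 0.15 ] cm [ 1.85 -0.    1.67]
[-0.007 -0.02   0.134] ->world [0.537 0.031 0.134] cm [1.14 0.   1.64]
[ 0.001 -0.02   0.116] ->world [0.533 0.038 0.116] cm [0.8  0.   1.83]
[ 0.004 -0.02   0.101] ->world [0.532 0.042 0.101] cm [0.35 0.   1.46]
[ 0.006 -0.02   0.085] ->world [0.531 0.043 0.085] cm [0.13 0.   1.59]
```

View pics/s1.png

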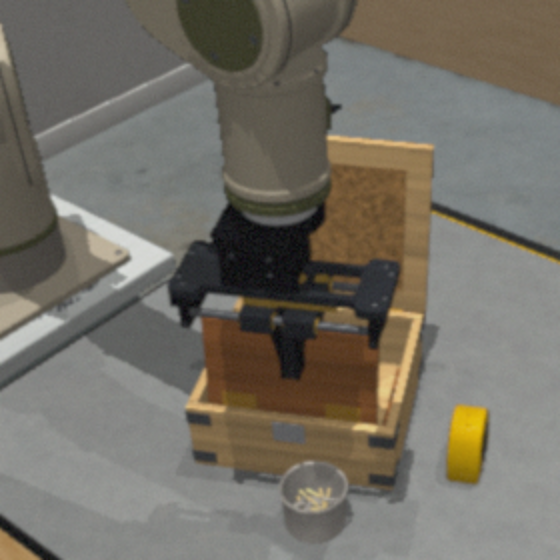

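>>> step_arm:
  claw: [1, 1, 1, 1, 1, 1, 1, 1]
  xyz:
    - [1.5, 0, 1.5]
    - [1.5, 0, 0]
    - [1.3, 0, 0]
    - [1.3, 0, 0.3]
    - [1.3, 0, 0.3]
    - [1.1, 0, 0.6]
    - [1.0, 0, 0.7]
    - [0, 0, 0]
  twist: [0, 0, 0, 0, 0, 0, 0, 0]

```text
time: 4.75
position: [0.5489, 0.0049, 0.1665]
tcp_rot: [-1.634, -2.681, 0.001]
ft_force: [-0.1, 0.3, -0.0]
opening: 0.0005
gripper_force: 0.0
```

>>> step_arm:
  claw: [1, 1, 1, 1, 1, 1]
  xyz:
    - [0.8, 0, 1.0]
    - [0.7, 0, 1.0]
    - [0.5, 0, 1.0]
    - [0.4, 0, 1.0]
    - [0.2, 0, 1.0]
    - [0, 0, 0]
  twist: [0, 0, 0, 0, 0, 0]

```text
time: 5.35
position: [0.5372, 0.0265, 0.1157]
tcp_rot: [-1.636, -2.679, 0.002]
ft_force: [0.1, -0.6, -1.1]
opening: 0.0003
gripper_force: 0.0
```

```bash
python3 - <<'E'
from go import *
import cv2
delta((-.01,-.02,.089)); 
for n,sl in(("scene",np.s_[60:340,120:400,::-1]),): cv2.imwrite("pics/s2.png",cv2.resize(grab_frame(n)["img"][sl],None,fx=2,fy=2))
E
```

```text
t 5.35 pos [0.5372 0.0265 0.1157] case [-0.0116 -0.018   0.1157] toolx yaw 117.19214144437284 F [ 0.1 -0.6 -1.1] z [-0.003  0.    -1.   ]
[-0.01  -0.02   0.089] ->world [0.538 0.029 0.089] cm [0.16 0.21 2.67]
```

View pics/s2.png

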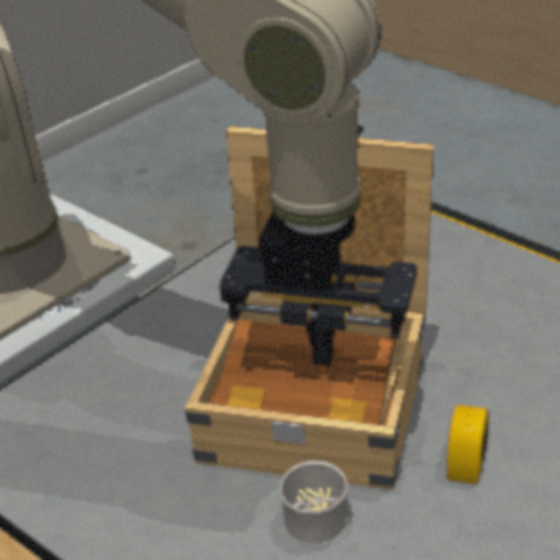

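The flap is leaning over ahead of the fingertip and the lid is untouched. I'll keep pressing down.

>>> step_arm:
  claw: [1, 1, 1, 1, 1, 1]
  xyz:
    - [0, 0, 0.8]
    - [0, 0, 0.8]
    - [0, 0, 0.6]
    - [0, 0, 0.4]
    - [0, 0, 0.2]
    - [0, 0, 0]
  twist: [0, 0, 0, 0, 0, 0]

```text
time: 6.0
position: [0.5382, 0.0264, 0.0896]
tcp_rot: [-1.637, -2.681, 0.001]
ft_force: [0.1, -0.2, 0.2]
opening: -0.0
gripper_force: 0.0
```

```bash
python3 - <<'E'
from go import *
delta((-.01,-.02,.089)); print(sense()["wrist_torque"])
E
```

```text
t 6.0 pos [0.5382 0.0264 0.0896] case [-0.0122 -0.0188  0.0896] toolx yaw 117.17564653740192 F [ 0.1 -0.2  0.2] z [-0. -0. -1.]
[-0.01  -0.02   0.089] ->world [0.538 0.029 0.089] cm [0.22 0.12 0.06]
[-0.00118227 -0.14948137 -0.02564907]
```

>>> step_arm:
  claw: [1, 1, 1, 1]
  xyz:
    - [0, 0, 0.2]
    - [0, 0, 0.2]
    - [0, 0, 0.1]
    - [0, 0, 0]
  twist: [0, 0, 0, 0]

```text
time: 6.4
position: [0.5386, 0.0265, 0.0887]
tcp_rot: [1.637, 2.679, -0.003]
ft_force: [-23.2, -3.0, 51.0]
opening: 0.0003
gripper_force: 25.6
```

>>> step_arm:
  claw: [1, 1, 1, 1, 1, 1, 1, 1]
  xyz:
    - [0, 0, -1]
    - [0, 0, -3]
    - [0, 0, -4]
    - [0, 0, -4]
    - [0, 0, -4]
    - [0, 0, -4]
    - [0, 0, -4]
    - [0, 0, -4]
  twist: [0, 0, 0, 0, 0, 0, 0, 0]

```text
time: 7.2
position: [0.538, 0.0263, 0.3663]
tcp_rot: [1.637, 2.68, -0.0]
ft_force: [0.9, -0.7, 0.7]
opening: 0.0005
gripper_force: 0.0
```

```bash
python3 - <<'E'
from go import *
import cv2
delta((.16,-.01,.36),(.16,-.01,.265)); cv2.imwrite("pics/s3.png",cv2.resize(grab_frame("scene")["img"][60:340,120:400,::-1],None,fx=2,fy=2))
E
```

```text
t 7.2 pos [0.538  0.0263 0.3663] case [-0.0122 -0.0186  0.3663] toolx yaw 117.16480527520004 F [ 0.9 -0.7  0.7] z [ 0.001 -0.001 -1.   ]
[ 0.16 -0.01  0.36] ->world [0.452 0.176 0.36 ] cm [17.22 -0.8   0.62]
[ 0.16  -0.01   0.265] ->world [0.452 0.176 0.265] cm [ 0.01 -0.    9.5 ]
```

View pics/s3.png

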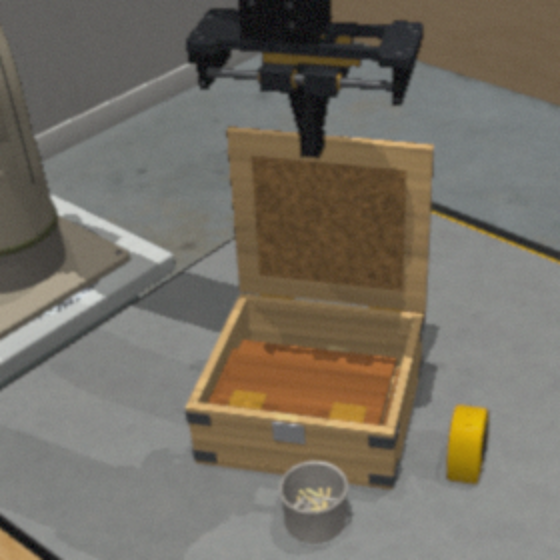

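The flap lies flat and the lid is still open. Next I move over behind the lid.

>>> step_arm:
  claw: [1, 1, 1, 1, 1, 1, 1]
  xyz:
    - [3, 0, 0]
    - [3, 0, 0]
    - [3, 0, 0]
    - [3, 0, 0]
    - [3, 0, 0]
    - [2.5, 0, 0]
    - [0, 0, 0]
  twist: [0, 0, 0, 0, 0, 0, 0]

```text
time: 7.95
position: [0.4565, 0.1856, 0.3648]
tcp_rot: [1.63, 2.685, 0.001]
ft_force: [0.4, 0.0, 0.4]
opening: 0.0004
gripper_force: 0.0
```

```bash
python3 - <<'E'
from go import *
delta((.16,-.01,.36),(.16,-.01,.265)); print(sense()["joints"])
E
```

```text
t 7.95 pos [0.4565 0.1856 0.3648] case [ 0.1668 -0.0182  0.3648] toolx yaw 117.48701728470891 F [0.4 0.  0.4] z [ 0.001  0.    -1.   ]
[ 0.16 -0.01  0.36] ->world [0.452 0.176 0.36 ] cm [-0.67 -0.82  0.48]
[ 0.16  -0.01   0.265] ->world [0.452 0.176 0.265] cm [ 0.   -0.01  9.5 ]
[ 0.35564825  0.05378242 -0.85658506  1.55097372  0.04085018  1.55444091
 -0.02111156]
```

>>> step_arm:
  claw: [1, 1, 1, 1, 1]
  xyz:
    - [0, 0, 3]
    - [0, 0, 3]
    - [0, 0, 3]
    - [0, 0, 1]
    - [0, 0, 0]
  twist: [0, 0, 0, 0, 0]

```text
time: 8.45
position: [0.4581, 0.1813, 0.2637]
tcp_rot: [-1.638, -2.679, 0.002]
ft_force: [-0.1, -0.0, 0.9]
opening: 0.0006
gripper_force: 0.0
```

```bash
python3 - <<'E'
from go import *
pts=[tuple(np.array([.0095,0,.019])+lid(b,.17,-.018,.0125-d)) for b,d in((1.57,0),(1.3,.003),(1.1,.003),(.9,.003),(.7,.003),(.5,.003),(.3,.003),(.15,.003),(0.0,.002))]
delta(*pts)
E
```

```text
t 8.45 pos [0.4581 0.1813 0.2637] case [ 0.1623 -0.0176  0.2637] toolx yaw 117.13603209165797 F [-0.1 -0.   0.9] z [-0.002 -0.001 -1.   ]
[ 0.122 -0.018  0.274] ->world [0.477 0.145 0.274] cm [-4.04  0.02 -1.03]
[ 0.073 -0.018  0.27 ] ->world [0.499 0.102 0.27 ] cm [-4.87 -0.02  0.36]
[ 0.041 -0.018  0.26 ] ->world [0.513 0.073 0.26 ] cm [-3.23 -0.01  1.05]
[ 0.011 -0.018  0.243] ->world [0.527 0.047 0.243] cm [-2.96 -0.01  1.67]
[-0.014 -0.018  0.221] ->world [0.538 0.024 0.221] cm [-2.57 -0.    2.23]
[-0.035 -0.018  0.194] ->world [0.548 0.006 0.194] cm [-2.07 -0.    2.69]
[-0.05  -0.018  0.163] ->world [ 0.555 -0.008  0.163] cm [-1.5   0.    3.05]
[-0.057 -0.018  0.139] ->world [ 0.558 -0.014  0.139] cm [-0.71  0.    2.45]
[-0.061 -0.018  0.114] ->world [ 0.559 -0.017  0.114] cm [-0.33  0.    2.43]
```

>>> step_arm:
  claw: [1, 1, 1, 1, 1, 1, 1, 1]
  xyz:
    - [-2, 0, -0.5]
    - [-1.5, 0, -0.5]
    - [-1.5, 0, 0]
    - [-1.5, 0, 0]
    - [-1.7, 0, 0.2]
    - [-1.7, 0, 0.5]
    - [-1.6, 0, 0.5]
    - [0, 0, 0]
  twist: [0, 0, 0, 0, 0, 0, 0, 0]

```text
time: 9.25
position: [0.5114, 0.0765, 0.261]
tcp_rot: [-1.642, -2.677, 0.003]
ft_force: [0.3, 0.2, -0.1]
opening: 0.0007
gripper_force: 0.0
```

```bash
python3 - <<'E'
from go import *
import cv2
pts=[tuple(np.array([.0095,0,.019])+lid(b,.17,-.018,.0125-d)) for b,d in((.9,.003),(.7,.003),(.5,.003),(.3,.003),(.15,.003),(0.0,.002))]
delta(*pts)
cv2.imwrite("pics/s4.png",cv2.resize(grab_frame("scene")["img"][60:340,120:400,::-1],None,fx=2,fy=2))
E
```

```text
t 9.25 pos [0.5114 0.0765 0.261 ] case [ 0.0447 -0.0177  0.261 ] toolx yaw 116.9436445649887 F [ 0.3  0.2 -0.1] z [-0.002 -0.001 -1.   ]
[ 0.011 -0.018  0.243] ->world [0.527 0.047 0.243] cm [-3.34  0.03  1.8 ]
[-0.014 -0.018  0.221] ->world [0.538 0.024 0.221] cm [-2.57  0.    2.23]
[-0.035 -0.018  0.194] ->world [0.548 0.006 0.194] cm [-2.07  0.01  2.69]
[-0.05  -0.018  0.163] ->world [ 0.555 -0.008  0.163] cm [-1.5   0.01  3.05]
[-0.057 -0.018  0.139] ->world [ 0.558 -0.014  0.139] cm [-0.71  0.01  2.45]
[-0.061 -0.018  0.114] ->world [ 0.559 -0.017  0.114] cm [-0.33  0.01  2.43]
```

View pics/s4.png

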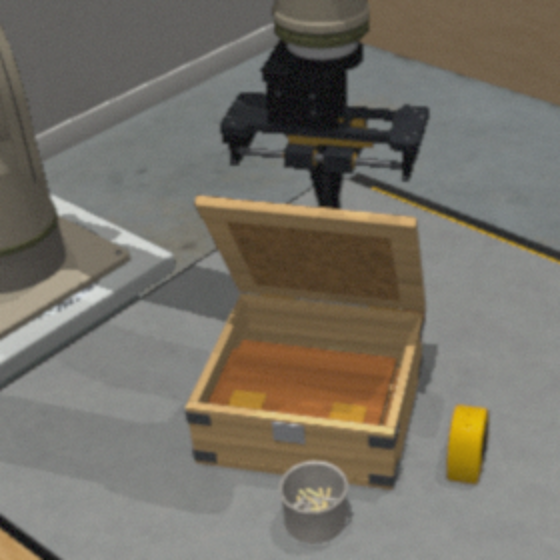

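The lid is swinging over ahead of the fingertip, and the free edge is now near (310,210) in the crop. I'll keep pushing along the arc.

>>> step_arm:
  claw: [1, 1, 1, 1, 1, 1, 1, 1]
  xyz:
    - [-1.7, 0, 0.9]
    - [-1.7, 0, 0.9]
    - [-1.3, 0, 1.1]
    - [-1.3, 0, 1.1]
    - [-1.0, 0, 1.3]
    - [-1.0, 0, 1.3]
    - [-0.8, 0, 1.5]
    - [0, 0, 0]
  twist: [0, 0, 0, 0, 0, 0, 0, 0]

```text
time: 10.1
position: [0.5502, -0.0, 0.1788]
tcp_rot: [-1.638, -2.677, 0.003]
ft_force: [0.1, -0.6, 0.3]
opening: 0.0008
gripper_force: 0.0
```

>>> step_arm:
  claw: [1, 1, 1, 1, 1, 1]
  xyz:
    - [-0.7, 0, 1.5]
    - [-0.4, 0, 1.3]
    - [-0.3, 0, 1.2]
    - [-0.2, 0, 1.0]
    - [0, 0, 0.7]
    - [0, 0, 0]
  twist: [0, 0, 0, 0, 0, 0]

```text
time: 10.7
position: [0.5576, -0.0127, 0.1234]
tcp_rot: [-1.636, -2.68, 0.001]
ft_force: [-0.7, 0.4, -0.7]
opening: 0.0005
gripper_force: 0.0
```

```bash
python3 - <<'E'
from go import *
delta((-.061,-.018,.116))
E
```

```text
t 10.7 pos [ 0.5576 -0.0127  0.1234] case [-0.0558 -0.0185  0.1234] toolx yaw 117.17826084305887 F [-0.7  0.4 -0.7] z [-0.002  0.    -1.   ]
[-0.061 -0.018  0.116] ->world [ 0.56  -0.018  0.116] cm [-0.52 -0.05  0.73]
```

>>> step_arm:
  claw: [1, 1, 1, 1, 1]
  xyz:
    - [0, 0, 0.4]
    - [0, 0, 0.2]
    - [0, 0, 0.2]
    - [0, 0, 0.1]
    - [0, 0, 0]
  twist: [0, 0, 0, 0, 0]

```text
time: 11.2
position: [0.5587, -0.0127, 0.1169]
tcp_rot: [1.637, 2.68, -0.0]
ft_force: [-4.7, -1.0, 12.7]
opening: 0.0003
gripper_force: 6.3
```

>>> step_arm:
  claw: [1, 1, 1]
  xyz:
    - [0, 0, 0.1]
    - [0, 0, 0.1]
    - [0, 0, 0]
  twist: [0, 0, 0]

```text
time: 11.5
position: [0.5587, -0.0127, 0.1167]
tcp_rot: [1.637, 2.679, -0.001]
ft_force: [-13.2, -1.8, 31.2]
opening: 0.0004
gripper_force: 15.8
```

>>> step_arm:
  claw: [1, 1, 1, 1, 1, 1]
  xyz:
    - [0, 0, -1]
    - [0, 0, -3]
    - [0, 0, -4]
    - [0, 0, -4]
    - [0, 0, 0]
    - [0, 0, 0]
  twist: [0, 0, 0, 0, 0, 0]

```text
time: 12.1
position: [0.5587, -0.0126, 0.2344]
tcp_rot: [1.636, 2.68, 0.001]
ft_force: [-0.3, -0.8, -1.0]
opening: 0.0006
gripper_force: 0.0
```

```bash
python3 - <<'E'
from go import *
import cv2
delta()
cv2.imwrite("pics/s5.png",cv2.resize(grab_frame("scene")["img"][60:340,120:400,::-1],None,fx=2,fy=2))
E
```

```text
t 12.1 pos [ 0.5587 -0.0126  0.2344] case [-0.0562 -0.0195  0.2344] toolx yaw 117.17488884067103 F [-0.3 -0.8 -1. ] z [ 0.002 -0.    -1.   ]
```

View pics/s5.png

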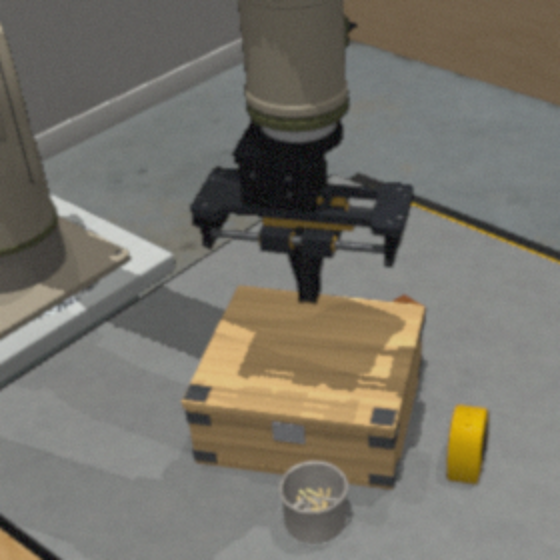

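The lid is fully shut, the cup, tape and offcut are where they were, and the hand is clear, so I'm handing the job in.

```bash
python3 -c "
from cell import *
print(finish_job())"
```

```text
the job is handed in; nothing more can be done
None
```

I folded the flap flat, then pressed the lid shut over it with the hand left clear, and handed the job in at about 12 s; the hand-in gave no verdict.

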